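# Build a two-storey setting on the kiln slab

## Task

Build up the kiln load on the big slab, everything upright and lined up with the row: first stand the blue beaker midway between the cone pack and the green jar, then put the white tall prop midway between the blue beaker and the cone pack and the red tall prop midway between the blue beaker and the jar. Then lay the long shelf strip lengthwise along the row across the two props, centred over the blue beaker, and last stand the yellow beaker on the middle of the strip. Keep the beakers from tipping over, and leave the cone pack, the jar and the spare short prop where they stand.

Things in the scene. Friction and masses are not known exactly. Their poses are not given: they have to be found in the camera images.
- slab: big buff kiln slab, fixed, lying on the table: 370 (its x) by 130 (its y) by 20 mm high, with a thin line near one long edge. Origin: centre of its underside, so its top is 20 mm above. The cone pack and the jar stand on its long centre line (its x axis), one 150 mm to either side of the centre (which is at which end changes): the middle between them is the slab's centre.
- cones: cone pack: loose clay bar 28 (along the slab's x) by 70 by 16 mm with three little pastel cones upright on it, 50 mm high in all; stands on the slab, to be left alone. Origin: centre of its underside.
- jar: solid green-glazed jar with narrow neck, 52 mm greatest diameter, 60 mm high, loose; stands on the slab, to be left alone. Origin: centre of its underside.
- blue_beaker: blue-glazed straight open beaker, 50 mm diameter, 60 mm high, wall 4 mm, about 0.12 kg, standing on the table. Origin: centre of its underside, z up the axis.
- yellow_beaker: mustard-yellow-glazed beaker, otherwise the same as the blue one: 50 mm diameter, 60 mm high, wall 4 mm. Origin: centre of its underside, z up the axis.
- white_prop: tall white kiln prop: square post 36 by 36 mm, 80 mm high, with a dark bore on top, about 0.2 kg, standing on the table. Origin: centre of its underside, x and y square to its sides, z up.
- red_prop: tall brick-red kiln prop, otherwise the same as the white one: 36 by 36 mm, 80 mm high. Origin: centre of its underside, x and y square to its sides, z up.
- short_prop: spare grey short kiln prop, 36 by 36 mm, 40 mm high, loose, not needed: leave it. Origin: centre of its underside.
- strip: shelf strip: sandy flat bar 220 (its x) by 55 (its y) by 15 mm thick with a darker cross band near each end, about 0.35 kg, lying flat on the table. Origin: centre of its underside, z up; its centre of mass is at its middle.
Not all that is in view belongs to the job. There is more than one size of the red_prop; the job needs the larger.

How it is judged:
By the outcome, as a careful person would: the job done as asked, in the order asked, and still so for the second after the job is handed in, with the robot touching nothing.
It also fails if it takes over 128 s, if anything falls off the work surface, if the arm or the gripper's body presses on something with over 40 N, if the wrist force passes 120 N, or if a joint passes its speed limit or range.

## Robot

A 7-joint arm with a two-finger parallel gripper is mounted at the origin on the work surface. World frame = base frame: x ahead of the robot, y to its left, z up, the work surface at z = 0. Lengths are in m, angles in degrees, forces in N, time in s.
With the tool pointing down it reaches from about 0.425 to 0.875 m from the base axis. Payload 4.7 kg.
Tool frame: the origin (TCP) lies between the finger pads; the fingertips stand 19 mm ahead of it and the grasp point (between the pads) is the TCP; x points along the fingers, z is the direction in which the jaws open and shut, and the axes are right-handed (so a half turn about x gives the same grasp; the last joint's range is limited). The gripper opens to 87 mm and grips with 3 to 60 N. Pads are 19 mm wide; open, the fingers measure 117 mm over their backs; the gripper's body (75 mm by 190 mm) begins 51 mm behind the grasp point.
Start: joints at [73.917, 18.392, -4.016, 83.108, 1.295, 78.541, -3.26], TCP at [0.189, -0.622, 0.242] pointing down, gripper open.
Joint ranges: [-163.93, 163.93], [-17.29, 119.83], [-79.2, 71.16], [3.27, 140.29], [-89.18, 269.18], [5.43, 117.66], [-154.24, 154.24]. Speed limits (degrees/s): [147.25, 147.25, 180, 180, 180, 180, 180].

## Interface

Orientations are given as [roll, pitch, yaw] about the fixed x, y, z axes, in that order (R = Rz(yaw) Ry(pitch) Rx(roll)).
In Python, from cell import monitor, read_camera, camera_model, env, regions_of gives the robot as it stands. The module is installed in compiled form; this text tells all that it offers.
- The arm moves only by the tool step_arm, never from a script. Its argument "deltas" is a list of rows, each a list of 5 numbers: the gripper's target within -1 to 1 (fully open at 1, half-way at 0, shut at -1), then the shift along the tool's x, y, z in m, then the turn about the tool's x in degrees. A call has 1 to 12 rows; each row is the pose to reach, as a shift and turn from the pose commanded when the call began, along the tool's axes at that moment; what a row does not reach only later rows make up. A row lasts 1/8 s, in which the tool goes at most 62.5 mm and 10.7 degrees, less where a joint would pass 70% of its speed; a pose out of reach is approached as far as the arm can. A call with a gripper value outside its range is refused whole. The fingers move at their own pace and stop on an object; "newtons" is the grip in N (left out, the last holds). Time passes only in rows, so rows that repeat a pose let the fingers close. It gives the time, the measured TCP pose, the force and the opening at its end, in the units of the state.
- monitor.get_obs(): the state, without advancing time (a new reading comes with each control period).
- read_camera(name): name is "scene" or "top" or "wrist"; returns (picture, depth): 420x560x3 uint8, red, green, blue; 420x560 float32, m along the optical axis (not along the pixel's ray), 0 where there is no reading.
- camera_model(name): a dict with "fx", "fy", "cx", "cy" (pixels), "xyz" and "attitude" of the camera in the world. Camera axes: x right, y down, z forward; pixel columns grow to the right and rows downward; lengths in m; the calibration is good to about 2 mm. A picture is of the moment at which its call begins: read the wrist's pose just before it. camera_model takes no time and is no camera call; for the wrist camera it gives the pose at the moment of the call.
- env.sign_off(): hands the job in, once; it reports no verdict.
Trained networks look in the newest picture that a camera, given by its name, has taken for a name from the list of things; names that differ only in an ending like _2 or _b are one class to them, and where a whole thing is asked for, a point or a joint stands for the part that bears it (a point fixed in the world has none). Each returns a list of dicts, best first, with "p" (0 to 1); they miss things now and then, are a little off and sometimes report something else, mostly with a low value. They report only what shows in the picture. A call takes as long as a camera call. They do not tell look-alikes from the thing itself.
- regions_of(camera, thing): "pixels" (420x560 bool, what is visible of it) and "pixel" ([column, row] in pixels, amid what is visible of it).
The state is a dict: "time_s": time; "qpos": joint angles; "joint_velocities": joint speeds; "effort": joint torques, N m; "tool_pos": TCP position; "tool_rot": TCP orientation; "force": force on the tool from outside, world axes, zero at the start; "wrist_torque": the same for the moment, N m; "grip_width": finger opening in m.
Only numpy, scipy, OpenCV 4.12 (cv2) and the standard library are available. Lean on these libraries where they do the work, as an engineer would, in place of code of your own. Each camera call takes 0.05 s, during which the arm holds its last target. There are 200 camera calls.

## Working session

There is one attempt and no reset: what is moved stays moved. The work goes in short steps, Python scripts to look and compute and a tool call to move; the robot and the scene stay as the last step left them, time stands still between calls to the robot, and variables do not carry over. Pictures are saved under pics/ and viewed, about 12 in all and at most 16, crops included, and the job is handed in when it is done.

Besides the shell and the picture viewer there is one more tool, called after "Emit:" as name([rows], argument=value, ...), one row to a line, values as JSON. step_arm: Moves the arm, as the interface text tells. Its arguments: {"type":"object","properties":{"deltas":{"type":"array"},"newtons":{"type":"number"}},"required":["deltas"]}

```bash
mkdir -p pics; cat > h.py <<'E'
import numpy as np, cv2
from scipy.spatial.transform import Rotation as R
from cell import monitor, read_camera, camera_model, env, regions_of
def grab(n,f=None):
    m=camera_model(n); p,d=read_camera(n)
    if f: cv2.imwrite('pics/'+f,p[:,:,::-1])
    return p,d,m
def rot(a):
    a=np.array(a,float)
    return R.from_euler('xyz',a,degrees=True).as_matrix() if a.size==3 else a
def cloud(d,m):
    v,u=np.indices(d.shape)
    c=np.stack([(u-m['cx'])/m['fx']*d,(v-m['cy'])/m['fy']*d,d],-1)
    P=c@rot(m['attitude']).T+np.array(m['xyz']); P[d==0]=np.nan
    return P
E
python3 - <<'E'
from h import *
for n in('scene','top'):
    p,d,m=grab(n,n+'1.png'); print(m)
    np.savez(n+'1.npz',p=p,d=d,P=cloud(d,m))
print(monitor.get_obs())
E
```

```text
{'fx': 460.7443112588749, 'fy': 460.7443112588749, 'cx': 269.3935048116809, 'cy': 208.71719978572816, 'xyz': array([ 1.33919702, -0.12344244,  0.74940741]), 'attitude': array([-132.16032289,    0.80863581,   86.33944765])}
{'fx': 537.8561666353518, 'fy': 537.8561666353518, 'cx': 278.52762638619856, 'cy': 197.44861723752916, 'xyz': array([ 0.39325849, -0.08408585,  1.3438228 ]), 'attitude': array([-173.3964817 ,   -0.21829284,  -91.35836736])}
{'time_s': 0.1, 'qpos': array([73.9164012 , 18.43435207, -4.01588907, 83.16598508,  1.29566976,
       78.54010758, -3.26031514]), 'joint_velocities': array([-0.0168274 , -0.08792772, -0.05589415, -0.17355607, -0.04033243,
        0.01133034, -0.04647319]), 'effort': array([-1.17961426e-04, -4.92572021e+01, -4.05913275e-01, -3.13397563e+01,
       -6.43356121e-02,  3.95174848e-02,  6.47553725e-05]), 'tool_pos': array([ 0.18868999, -0.62154691,  0.240593  ]), 'tool_rot': array([-176.47254427,   89.90464114,  110.4207642 ]), 'force': array([ 0.30009317, -0.00810558,  0.63234195]), 'wrist_torque': array([-0.01225445,  0.02675514, -0.02584712]), 'grip_width': 0.08744187146736386}
```

View pics/scene1.png

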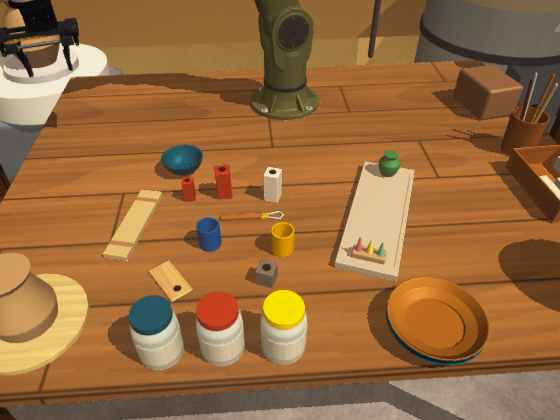

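View pics/top1.png

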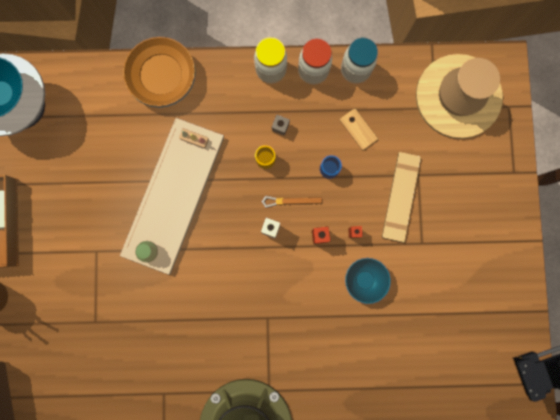

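Scene picture: two red props, the small one at (189,188) and the large one at (223,182). In the top view they are at (356,232) and (321,235). The large one fits the 80 mm height, which I'll check by depth. In the top view: blue beaker (331,167), yellow (265,156), white prop (271,227), strip (402,197), slab (172,196), cones (197,138), jar (146,250).

```bash
cat > meas.py <<'E'
from h import *
H=dict(slab=.02,cones=.036,jar=.08,blue_beaker=.06,yellow_beaker=.06,white_prop=.08,red_prop=.08,short_prop=.04,strip=.015)
def top(names=H,minp=.3):
    p,d,m=grab('top'); P=cloud(d,m); Rm=rot(m['attitude']); o=np.array(m['xyz'])
    for n in names:
        for r in regions_of('top',n)[:3]:
            if r['p']<minp: continue
            k=r['pixels']; z=P[k][:,2]; zt=np.nanpercentile(z,90)
            q=k&(np.abs(P[...,2]-zt)<.008)
            v,u=np.nonzero(q); ray=np.stack([(u-m['cx'])/m['fx'],(v-m['cy'])/m['fy'],np.ones(len(u))],-1)@Rm.T
            h=H[n] if abs(zt-H[n])<.015 else zt
            X=(o+ray*((h-o[2])/ray[:,2])[:,None])[:,:2]
            (c,s,a)=cv2.minAreaRect(X.astype(np.float32)*1000)
            print(n,round(r['p'],2),np.round(r['pixel']),'ztop %.3f'%zt,'mean',np.round(X.mean(0)*1000,1),'rect',np.round(c,1),np.round(s,1),'ang %.1f'%a,len(u))
if __name__=='__main__': top()
E
python3 meas.py
python3 - <<'E'
import cv2
a=cv2.imread('pics/scene1.png')[150:260,110:310]
cv2.imwrite('pics/crop1.png',cv2.resize(a,None,fx=4,fy=4,interpolation=cv2.INTER_CUBIC))
E
```

```text
cones 0.59 [195. 141.] ztop 0.054 mean [696.9 113.3] rect [697.3 113.5] [55.3  9.5] ang 67.2 39
blue_beaker 0.64 [328. 167.] ztop 0.060 mean [ 617.8 -221.5] rect [ 617.9 -221.4] [48.  48.7] ang 43.6 118
blue_beaker 0.33 [195. 138.] ztop 0.055 mean [695.4 112. ] rect [696.  112.7] [55.1  9.4] ang 67.2 37
yellow_beaker 0.75 [266. 158.] ztop 0.060 mean [640.9 -62.6] rect [644.9 -62.1] [43.7 46.8] ang 88.7 80
white_prop 0.6 [267. 230.] ztop 0.083 mean [469.2 -70.9] rect [469.5 -70.9] [35.  34.9] ang 70.2 215
white_prop 0.42 [330. 167.] ztop 0.060 mean [ 617.7 -221.7] rect [ 617.9 -221.3] [48.  48.7] ang 43.6 117
red_prop 0.53 [322. 235.] ztop 0.083 mean [ 449.7 -190.7] rect [ 449.8 -190.7] [35.7 36.1] ang 4.6 226
red_prop 0.48 [356. 231.] ztop 0.060 mean [ 456.8 -275.5] rect [ 456.8 -275.4] [24.2 23.8] ang 88.7 114
short_prop 0.65 [277. 126.] ztop 0.043 mean [ 728.9 -101.4] rect [ 728.8 -101.2] [36.  36.4] ang 67.7 200
short_prop 0.43 [196. 139.] ztop 0.049 mean [698.  114.6] rect [699.9 117.9] [62.2 18.1] ang 77.7 49
strip 0.65 [400. 197.] ztop 0.018 mean [ 542.7 -398.2] rect [ 543.1 -397.8] [ 56.4 219.9] ang 76.2 1849
```

View pics/crop1.png

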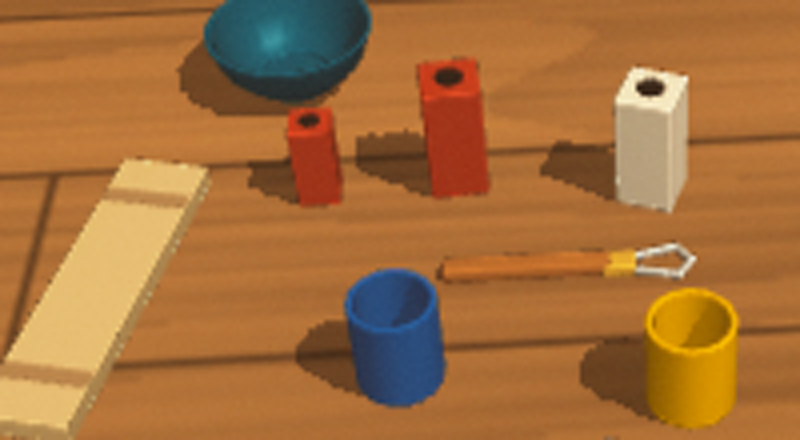

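The crop confirms it: the large red prop at scene (223,182) measures 36 mm and 80 mm high, while the small one is 24 by 60 mm. The slab was missed, so I'll fit it by depth.

```bash
cat > slab.py <<'E'
from h import *
def slab(cam='top'):
    p,d,m=grab(cam); P=cloud(d,m); h=cv2.cvtColor(p,cv2.COLOR_RGB2HSV)
    q=(np.abs(P[...,2]-.0215)<.009)&(P[...,1]>.02)&(P[...,1]<.35)&(P[...,0]>.38)&(P[...,0]<.78)
    q=cv2.morphologyEx(q.astype(np.uint8),cv2.MORPH_OPEN,np.ones((5,5)))
    n,l,s,c=cv2.connectedComponentsWithStats(q); i=1+np.argmax(s[1:,4]); v,u=np.nonzero(l==i)
    ray=np.stack([(u-m['cx'])/m['fx'],(v-m['cy'])/m['fy'],np.ones(len(u))],-1)@rot(m['attitude']).T
    o=np.array(m['xyz']); X=(o+ray*((.02-o[2])/ray[:,2])[:,None])[:,:2]
    c,s,a=cv2.minAreaRect(X.astype(np.float32)*1000); print(cam,'slab',c,s,a,np.nanmedian(P[v,u,2]))
    # jar
    g=(P[...,2]>.03)&(P[...,2]<.1)&(P[...,1]>.02)&(P[...,1]<.35)&(P[...,0]>.38)&(P[...,0]<.78)
    n,l,s,c=cv2.connectedComponentsWithStats(g.astype(np.uint8))
    for i in range(1,n):
        if s[i,4]>40:
            Q=P[l==i]; print('  obj',np.round((Q.min(0)+Q.max(0))/2*1000,1),np.round(np.ptp(Q,axis=0)*1000),'zmax %.3f'%Q[:,2].max(), s[i,4], c[i].round())
slab('top'); slab('scene')
E
python3 slab.py
```

```text
top slab (559.6971435546875, 170.24462890625) (131.28012084960938, 369.19036865234375) 68.1825942993164 0.01987638980300077
  obj [698.4 114.8  49.7] [48. 73. 39.] zmax 0.069 312 [193. 138.]
  obj [420.2 226.6  64.7] [50. 52. 45.] zmax 0.087 391 [146. 251.]
scene slab (564.3196411132812, 170.40150451660156) (129.76626586914062, 377.7985534667969) 68.11182403564453 0.020890517060126512
  obj [427.9 226.9  57.1] [46. 51. 54.] zmax 0.084 414 [389. 163.]
  obj [701.7 115.4  50.9] [49. 71. 41.] zmax 0.072 468 [369. 251.]
```

Slab centre (559.7,170.2), axis at −21.8°. The predicted cones (699,114.5) and jar (420,226) match their measured positions. Next, a move helper.

```bash
cat >> h.py <<'E'
def go(x,y,z,jaw=68.2,ref=None):
    "shift in tool axes and turn from the present pose; mm in, m out"
    s=monitor.get_obs(); T=rot(s['tool_rot']); p=s['tool_pos']
    jn=np.degrees(np.arctan2(T[1,2],T[0,2]))
    # turn about tool x (down): +turn -> jaw angle falls
    t=(jn-jaw+90)%180-90
    sh=T.T@(np.array([x,y,z])/1000-p)
    print('shift',np.round(sh,4),'turn %.1f'%t,'| jaw %.1f q7 %.1f pos'%(jn,s['qpos'][6]),np.round(p*1000,1),'w %.1f F'%(s['grip_width']*1000),np.round(s['force'],1),'t %.1f'%s['time_s'])
E
python3 - <<'E'
from h import *
print(rot(monitor.get_obs()['tool_rot']).round(3))
go(618,-221.5,200)
go(618,-221.5,40)
E
```

```text
[[-0.     0.957  0.291]
 [-0.     0.291 -0.957]
 [-1.    -0.     0.   ]]
shift [ 0.0416  0.527  -0.2586] turn 38.7 | jaw -73.1 q7 -3.3 pos [ 188.8 -622.   241.7] w 87.3 F [-0.3  1.1  0. ] t 0.7
shift [ 0.2016  0.5271 -0.2586] turn 38.7 | jaw -73.1 q7 -3.3 pos [ 188.8 -622.   241.7] w 87.3 F [-0.3  1.1  0. ] t 0.7
```

Emit:
step_arm([
  [1,0.02,0.062,-0.03,5],
  [1,0.042,0.527,-0.259,38.7],
  [1,0.042,0.527,-0.259,38.7],
  [1,0.042,0.527,-0.259,38.7],
  [1,0.042,0.527,-0.259,38.7],
  [1,0.042,0.527,-0.259,38.7],
  [1,0.042,0.527,-0.259,38.7],
  [1,0.042,0.527,-0.259,38.7],
  [1,0.042,0.527,-0.259,38.7],
  [1,0.042,0.527,-0.259,38.7],
  [1,0.042,0.527,-0.259,38.7],
  [1,0.042,0.527,-0.259,38.7],
])

```text
time_s: 2.2
tool_pos: [0.6173, -0.222, 0.1994]
tool_rot: [-18.5, 89.9, -130.4]
force: [-0.3, -0.6, 1.8]
grip_width: 0.0868
```

```bash
python3 - <<'E'
from h import *
p,d,m=grab('wrist','w1.png'); print(m['xyz'],m['attitude'])
P=cloud(d,m)
q=(P[...,2]>.052)&(P[...,2]<.075)&(abs(P[...,0]-.618)<.05)&(abs(P[...,1]+.2215)<.05)
X=P[q]; print(len(X), cv2.minEnclosingCircle(X[:,:2].astype(np.float32)*1000) if len(X) else 0, np.nanmedian(X[:,2]))
print(monitor.get_obs()['qpos'].round(1))
go(618,-221.5,200); go(618,-221.5,40)
E
```

```text
[ 0.68656198 -0.24890031  0.34201099] [ 1.63929473e+02 -2.71057737e-02 -1.11759585e+02]
1052 ((618.1193237304688, -220.15106201171875), 24.924413681030273) 0.05906601141445278
[ 31.8  21.4 -18.4  84.9   6.9  74.8 -99.3]
shift [-0.0005  0.0005 -0.0016] turn -0.1 | jaw -111.9 q7 -99.3 pos [ 616.9 -222.8  199.5] w 86.8 F [ 0.2 -0.2  0.4] t 2.2
shift [ 0.1595  0.0005 -0.0018] turn -0.1 | jaw -111.9 q7 -99.3 pos [ 616.9 -222.8  199.5] w 86.8 F [ 0.2 -0.2  0.4] t 2.2
```

The wrist view agrees to about 1 mm. Joint 7 is heading towards its limit, so I'll take the half-turn grasp, turning back 180°.

Emit:
step_arm([
  [1,0,0,0,-10],
  [1,0,0,0,-20],
  [1,0,0,0,-30],
  [1,0,0,0,-40],
  [1,0,0,0,-50],
  [1,0,0,0,-60],
  [1,0,0,0,-70],
  [1,0,0,0,-80],
  [1,0,0,0,-90],
  [1,0,0,0,-100],
  [1,0,0,0,-110],
  [1,0,0,0,-120],
])

```text
time_s: 3.75
tool_pos: [0.6167, -0.2234, 0.1997]
tool_rot: [-113.7, 89.9, -105.4]
force: [-0.2, -0.4, -0.1]
grip_width: 0.0871
```

Emit:
step_arm([
  [1,0,0,0,-10],
  [1,0,0,0,-20],
  [1,0,0,0,-30],
  [1,0,0,0,-40],
  [1,0,0,0,-50],
  [1,0,0,0,-60],
  [1,0,0,0,-60],
  [1,0,0,0,-60],
])

```text
time_s: 4.75
tool_pos: [0.6173, -0.2223, 0.1996]
tool_rot: [-177.2, 90.0, -109.3]
force: [0.2, -0.1, -0.4]
grip_width: 0.0873
```

```bash
python3 - <<'E'
from h import *
go(618,-221,200);go(618,-221,38)
E
```

```text
shift [-0.0004 -0.0002  0.0015] turn -0.3 | jaw 67.9 q7 71.4 pos [ 617.3 -222.3  199.6] w 87.3 F [ 0.2 -0.1 -0.4] t 4.8
shift [ 0.1616 -0.0002  0.0016] turn -0.3 | jaw 67.9 q7 71.4 pos [ 617.3 -222.3  199.6] w 87.3 F [ 0.2 -0.1 -0.4] t 4.8
```

Emit:
step_arm([
  [1,0.055,0,0.0015,0],
  [1,0.11,0,0.0015,0],
  [1,0.145,0,0.0015,0],
  [1,0.162,0,0.0015,0],
  [1,0.162,0,0.0015,0],
  [-1,0.162,0,0.0015,0],
  [-1,0.162,0,0.0015,0],
  [-1,0.162,0,0.0015,0],
  [-1,0.162,0,0.0015,0],
  [-1,0.162,0,0.0015,0],
  [-1,0.162,0,0.0015,0],
], newtons=20)

```text
time_s: 6.12
tool_pos: [0.6185, -0.22, 0.0379]
tool_rot: [-149.9, 90.0, -81.7]
force: [-1.3, -0.5, 2.8]
grip_width: 0.0506
```

```bash
python3 - <<'E'
from h import *
go(618,-221,140);go(559.7,170.2,160);go(559.7,170.2,58)
E
```

```text
shift [-0.1021  0.     -0.0011] turn -0.0 | jaw 68.2 q7 66.9 pos [ 618.5 -220.    37.9] w 50.6 F [-1.3 -0.5  2.8] t 6.1
shift [-0.1224  0.1996  0.3403] turn -0.0 | jaw 68.2 q7 66.9 pos [ 618.5 -220.    37.9] w 50.6 F [-1.3 -0.5  2.8] t 6.1
shift [-0.0204  0.1996  0.3404] turn -0.0 | jaw 68.2 q7 66.9 pos [ 618.5 -220.    37.9] w 50.6 F [-1.3 -0.5  2.8] t 6.1
```

Emit:
step_arm([
  [-1,-0.03,0,0,0],
  [-1,-0.08,0,0,0],
  [-1,-0.122,0.0,0.02,0],
  [-1,-0.122,0.03,0.06,0],
  [-1,-0.122,0.06,0.11,0],
  [-1,-0.122,0.09,0.16,0],
  [-1,-0.122,0.12,0.21,0],
  [-1,-0.122,0.15,0.26,0],
  [-1,-0.122,0.18,0.31,0],
  [-1,-0.122,0.2,0.34,0],
  [-1,-0.122,0.2,0.34,0],
  [-1,-0.122,0.2,0.34,0],
])

```text
time_s: 7.62
tool_pos: [0.5591, 0.1695, 0.1591]
tool_rot: [178.0, 89.9, -113.8]
force: [-0.0, -0.5, -2.1]
grip_width: 0.0501
```

```bash
python3 - <<'E'
from h import *
p,d,m=grab('wrist','w2.png')
go(559.7,170.2,160);go(559.7,170.2,59)
E
sed -i 's/^slab(.top.*$/slab("wrist")/' slab.py; python3 slab.py
```

```text
shift [-0.0009  0.0002  0.0015] turn -0.1 | jaw 68.1 q7 34.0 pos [559.4 168.8 159.1] w 50.6 F [ 0.2 -0.2 -0.3] t 7.7
shift [0.1001 0.0002 0.0016] turn -0.1 | jaw 68.1 q7 34.0 pos [559.4 168.8 159.1] w 50.6 F [ 0.2 -0.2 -0.3] t 7.7
wrist slab (511.29913330078125, 192.00706481933594) (128.83078002929688, 186.78713989257812) 68.22498321533203 0.019446902394529064
  obj [435.1 223.6  54.1] [22. 42. 27.] zmax 0.068 1470 [281.  11.]
```

View pics/w2.png

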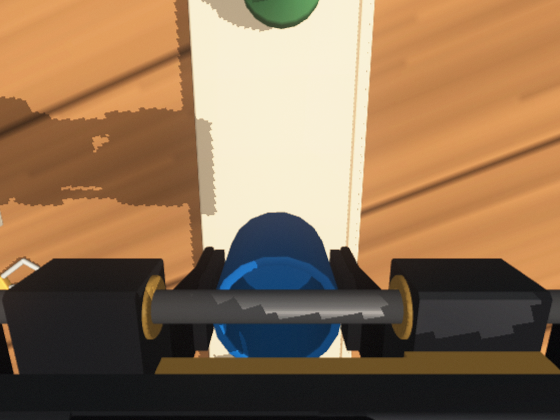

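The blue beaker hangs upright over the slab's middle at pixel (278,300), between slab edges 190 and 365. The wrist puts the centre line about 2 mm further to +y, so I'll split the difference: C=(560.1,171.3).

Emit:
step_arm([
  [-1,0.05,0,0.0022,0],
  [-1,0.085,0,0.0022,0],
  [-1,0.096,0,0.0022,0],
  [-1,0.101,0,0.0022,0],
  [-1,0.101,0,0.0022,0],
  [-1,0.101,0,0.0022,0],
])

```text
time_s: 8.48
tool_pos: [0.5608, 0.1727, 0.0598]
tool_rot: [-60.0, 89.9, 8.2]
force: [-0.6, 0.4, -0.8]
grip_width: 0.0502
```

```bash
python3 - <<'E'
from h import *
for i in range(3): go(560.1,171.3,59); read_camera('top')
E
```

```text
shift [ 0.0008  0.0001 -0.0015] turn -0.0 | jaw 68.2 q7 29.5 pos [560.8 172.7  59.8] w 50.2 F [-0.6  0.4 -0.8] t 8.5
shift [ 0.0007  0.     -0.0014] turn -0.0 | jaw 68.2 q7 29.5 pos [560.6 172.6  59.7] w 50.3 F [-0.   0.1 -0.2] t 8.5
shift [ 0.0005 -0.0001 -0.0013] turn -0.0 | jaw 68.2 q7 29.4 pos [560.5 172.5  59.5] w 50.2 F [-0.2  0.6 -1.5] t 8.6
```

Emit:
step_arm([
  [-1,0.001,0,-0.001,0],
  [-1,0.002,0,-0.001,0],
  [-1,0.002,0,-0.001,0],
])

```text
time_s: 9.0
tool_pos: [0.5598, 0.1716, 0.0578]
tool_rot: [-112.0, 89.9, -43.8]
force: [-1.7, -1.5, 7.1]
grip_width: 0.0503
```

Emit:
step_arm([
  [0.4,0,0,0,0],
  [0.4,0,0,0,0],
  [1,0,0,0,0],
  [1,0,0,0,0],
  [1,-0.03,0,0,0],
  [1,-0.09,0,0,0],
  [1,-0.14,0,0,0],
  [1,-0.14,0,0,0],
])

```text
time_s: 10.0
tool_pos: [0.5617, 0.1729, 0.2009]
tool_rot: [-57.3, 89.5, 10.9]
force: [-0.5, -0.1, 0.6]
grip_width: 0.0869
```

```bash
python3 - <<'E'
from h import *
p,d,m=grab('wrist'); P=cloud(d,m)
q=(P[...,2]>.07)&(P[...,2]<.09)&(abs(P[...,0]-.560)<.05)&(abs(P[...,1]-.171)<.05)
X=P[q]; print(len(X), cv2.minEnclosingCircle(X[:,:2].astype(np.float32)*1000) if len(X) else 0)
go(469.5,-70.9,200,70.2);go(469.5,-70.9,50,70.2)
E
```

```text
1287 ((558.9404296875, 172.53717041015625), 25.009885787963867)
shift [-0.0021 -0.0058 -0.2592] turn -2.0 | jaw 68.2 q7 35.1 pos [560.5 171.9 198.3] w 87.0 F [-0.6 -0.6 -1.4] t 10.1
shift [ 0.1479 -0.0053 -0.2594] turn -2.0 | jaw 68.2 q7 35.1 pos [560.5 171.9 198.3] w 87.0 F [-0.6 -0.6 -1.4] t 10.1
```

Blue is placed at about (559.5,172) and standing. Next, the white prop.

Emit:
step_arm([
  [1,0,0,-0.04,0],
  [1,0,-0.002,-0.1,-2],
  [1,0,-0.005,-0.16,-2],
  [1,0,-0.005,-0.22,-2],
  [1,0,-0.005,-0.259,-2],
  [1,0,-0.005,-0.259,-2],
  [1,0,-0.005,-0.259,-2],
])

```text
time_s: 10.92
tool_pos: [0.4675, -0.0701, 0.1957]
tool_rot: [66.5, 89.9, 136.7]
force: [-0.2, 0.6, -0.2]
grip_width: 0.0872
```

```bash
cat >> h.py <<'E'
def prop(cx,cy,zt,r=.04):
    p,d,m=grab('wrist'); P=cloud(d,m)
    q=(abs(P[...,2]-zt)<.01)&(abs(P[...,0]-cx)<r)&(abs(P[...,1]-cy)<r)
    X=P[q]; print('prop',len(X), cv2.minAreaRect(X[:,:2].astype(np.float32)*1000) if len(X) else 0, np.median(X[:,2]) if len(X) else 0)
E
python3 - <<'E'
from h import *
prop(.4695,-.0709,.08)
go(469.5,-70.9,200,70.2);go(469.5,-70.9,50,70.2)
E
```

```text
prop 2331 ((468.87548828125, -69.32306671142578), (35.84550094604492, 36.012794494628906), 69.1718978881836) 0.07939242064789309
shift [-0.0041 -0.002  -0.0009] turn 0.1 | jaw 70.3 q7 76.1 pos [467.9 -69.4 195.9] w 86.8 F [ 0.4 -0.   0.7] t 11.0
shift [ 0.1459 -0.0022 -0.001 ] turn 0.1 | jaw 70.3 q7 76.1 pos [467.9 -69.4 195.9] w 86.8 F [ 0.4 -0.   0.7] t 11.0
```

Emit:
step_arm([
  [1,0.05,-0.0013,0,0.6],
  [1,0.1,-0.0013,0,0.6],
  [1,0.13,-0.0013,0,0.6],
  [1,0.144,-0.0013,0,0.6],
  [1,0.144,-0.0013,0,0.6],
  [-1,0.144,-0.0013,0,0.6],
  [-1,0.144,-0.0013,0,0.6],
  [-1,0.144,-0.0013,0,0.6],
  [-1,0.144,-0.0013,0,0.6],
  [-1,0.144,-0.0013,0,0.6],
  [-1,0.144,-0.0013,0,0.6],
], newtons=25)

```text
time_s: 12.35
tool_pos: [0.4692, -0.0711, 0.0526]
tool_rot: [-14.9, 90.0, 54.7]
force: [-0.4, 0.9, -1.3]
grip_width: 0.0362
```

```bash
python3 - <<'E'
from h import *
c=np.array([559.7,171.8]); a=np.radians(-21.8); e=np.array([np.cos(a),np.sin(a)])
print(c+75*e,c-75*e)
go(*(c+75*e),200);go(*(c+75*e),73)
E
```

```text
[629.33643702 143.94741233] [490.06356298 199.65258767]
shift [-0.1473 -0.0751  0.2574] turn 1.4 | jaw 69.6 q7 63.8 pos [469.2 -71.1  52.6] w 36.2 F [-0.4  0.9 -1.3] t 12.3
shift [-0.0203 -0.0751  0.2574] turn 1.4 | jaw 69.6 q7 63.8 pos [469.2 -71.1  52.6] w 36.2 F [-0.4  0.9 -1.3] t 12.3
```

Emit:
step_arm([
  [-1,-0.04,0,0,0],
  [-1,-0.09,0,0,0],
  [-1,-0.147,0,0,0],
  [-1,-0.147,-0.015,0.05,0.5],
  [-1,-0.147,-0.03,0.1,1],
  [-1,-0.147,-0.045,0.15,1.4],
  [-1,-0.147,-0.06,0.2,1.4],
  [-1,-0.147,-0.075,0.24,1.4],
  [-1,-0.147,-0.075,0.257,1.4],
  [-1,-0.147,-0.075,0.257,1.4],
  [-1,-0.147,-0.075,0.257,1.4],
])

```text
time_s: 13.72
tool_pos: [0.6287, 0.142, 0.199]
tool_rot: [166.4, 89.9, -125.5]
force: [1.0, -0.3, -2.8]
grip_width: 0.0359
```

```bash
python3 - <<'E'
from h import *
for i in range(2): go(629.3,143.9,73); grab('wrist','w3.png')
E
```

```text
shift [0.126  0.     0.0022] turn -0.1 | jaw 68.1 q7 35.9 pos [628.7 142.  199. ] w 35.9 F [ 1.  -0.3 -2.8] t 13.7
shift [0.1262 0.0004 0.0025] turn -0.1 | jaw 68.1 q7 35.9 pos [628.8 141.6 199.2] w 35.8 F [ 0.1 -1.3 -2.9] t 13.8
```

View pics/w3.png

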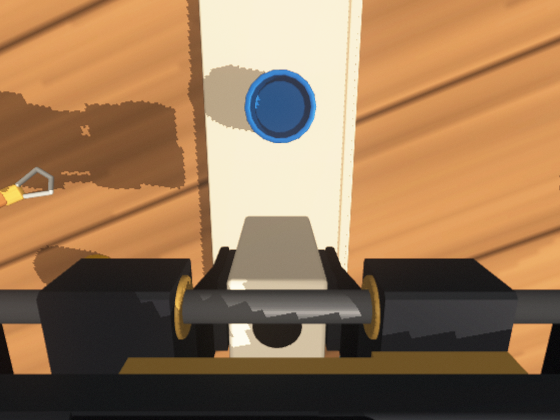

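The white prop is held square to the row at pixel (278,300), with the blue beaker at (280,105).

Emit:
step_arm([
  [-1,0.05,0,0.0015,0],
  [-1,0.1,0,0.0015,0],
  [-1,0.118,0,0.0015,0],
  [-1,0.124,0,0.0015,0],
  [-1,0.124,0,0.0015,0],
  [-1,0.124,0,0.0015,0],
])

```text
time_s: 14.58
tool_pos: [0.6308, 0.1452, 0.0775]
tool_rot: [-59.0, 89.8, 9.2]
force: [-0.2, -0.2, -1.7]
grip_width: 0.0359
```

```bash
python3 - <<'E'
from h import *
for i in range(3): go(629.3,143.9,72.5); read_camera('top')
E
```

```text
shift [ 0.005   0.0009 -0.0018] turn -0.0 | jaw 68.2 q7 32.1 pos [630.8 145.2  77.5] w 35.9 F [-0.2 -0.2 -1.7] t 14.6
shift [ 0.0048  0.0008 -0.0017] turn -0.0 | jaw 68.2 q7 32.1 pos [630.6 145.2  77.3] w 35.9 F [-0.2 -0.  -2.4] t 14.6
shift [ 0.0045  0.0006 -0.0015] turn -0.0 | jaw 68.2 q7 32.1 pos [630.5 145.1  77. ] w 35.9 F [ 0.  -0.5 -3. ] t 14.7
```

Emit:
step_arm([
  [-1,0.001,0.0004,-0.001,0],
  [-1,0.002,0.0004,-0.001,0],
  [-1,0.003,0.0004,-0.001,0],
  [-1,0.004,0.0004,-0.001,0],
  [-1,0.004,0.0004,-0.001,0],
])

```text
time_s: 15.35
tool_pos: [0.6289, 0.144, 0.0726]
tool_rot: [-161.3, 90.0, -93.1]
force: [-2.4, -1.9, 5.4]
grip_width: 0.0358
```

```bash
python3 - <<'E'
from h import *
go(629.3,143.9,72.5)
E
```

```text
shift [ 0.0001 -0.0004  0.0001] turn -0.0 | jaw 68.2 q7 32.0 pos [628.9 144.   72.6] w 35.8 F [-2.4 -1.9  5.4] t 15.3
```

Emit:
step_arm([
  [0.2,0,0,0,0],
  [0.2,0,0,0,0],
  [0.5,0,0,0,0],
  [0.5,-0.01,0,0,0],
  [0.5,-0.06,0,0,0],
  [0.5,-0.11,0,0,0],
  [0.5,-0.13,0,0,0],
  [0.5,-0.13,0,0,0],
])

```text
time_s: 16.35
tool_pos: [0.6295, 0.1444, 0.2031]
tool_rot: [-64.4, 89.8, 3.8]
force: [0.4, -0.3, -0.8]
grip_width: 0.0653
```

```bash
python3 - <<'E'
from h import *
prop(.6293,.1439,.1)
go(449.8,-190.7,200,94.6)
E
```

```text
prop 2540 ((627.9697875976562, 144.82550048828125), (35.94157028198242, 35.84291076660156), 68.4917984008789) 0.09942025100776902
shift [ 0.0014  0.0418 -0.377 ] turn -26.4 | jaw 68.2 q7 35.8 pos [628.7 143.8 201.2] w 65.1 F [ 0.8  0.2 -0.3] t 16.4
```

Emit:
step_arm([
  [0.5,0,0.005,-0.05,0],
  [0.5,0,0.01,-0.11,-6],
  [0.5,0,0.02,-0.17,-12],
  [0.5,0,0.03,-0.23,-18],
  [0.5,0,0.042,-0.29,-26.4],
  [0.5,0,0.042,-0.35,-26.4],
  [0.5,0,0.042,-0.377,-26.4],
  [0.5,0,0.042,-0.377,-26.4],
  [0.5,0,0.042,-0.377,-26.4],
])

```text
time_s: 17.52
tool_pos: [0.4493, -0.1895, 0.2005]
tool_rot: [28.1, 89.9, 122.7]
force: [-0.1, -0.0, 0.7]
grip_width: 0.0656
```

```bash
python3 - <<'E'
from h import *
prop(.4498,-.1907,.08)
go(449.8,-190.7,200,94.6);go(449.8,-190.7,52,94.6)
E
```

```text
prop 2251 ((448.7068786621094, -190.00131225585938), (36.23673629760742, 35.9676628112793), 4.062772274017334) 0.07945599876612991
shift [ 0.0007  0.0001 -0.0018] turn 0.1 | jaw 94.7 q7 111.4 pos [ 449.8 -188.9  200.7] w 65.2 F [0.8 0.1 0.7] t 17.6
shift [ 0.1487  0.     -0.002 ] turn 0.1 | jaw 94.7 q7 111.4 pos [ 449.8 -188.9  200.7] w 65.2 F [0.8 0.1 0.7] t 17.6
```

Emit:
step_arm([
  [0.5,0.05,0.0005,-0.001,0.4],
  [0.5,0.1,0.0005,-0.001,0.4],
  [0.5,0.135,0.0005,-0.001,0.4],
  [0.5,0.149,0.0005,-0.001,0.4],
  [0.5,0.149,0.0005,-0.001,0.4],
  [-1,0.149,0.0005,-0.001,0.4],
  [-1,0.149,0.0005,-0.001,0.4],
  [-1,0.149,0.0005,-0.001,0.4],
  [-1,0.149,0.0005,-0.001,0.4],
  [-1,0.149,0.0005,-0.001,0.4],
], newtons=25)

```text
time_s: 18.82
tool_pos: [0.4496, -0.1916, 0.053]
tool_rot: [-159.5, 90.0, -65.4]
force: [-1.4, 0.0, 4.9]
grip_width: 0.0359
```

```bash
python3 - <<'E'
from h import *
go(490.1,199.7,200);go(490.1,199.7,73)
E
```

```text
shift [-0.1472 -0.0689  0.3873] turn 26.0 | jaw 94.2 q7 97.7 pos [ 449.6 -191.6   53. ] w 35.9 F [-1.4  0.   4.9] t 18.8
shift [-0.0202 -0.0689  0.3873] turn 26.0 | jaw 94.2 q7 97.7 pos [ 449.6 -191.6   53. ] w 35.9 F [-1.4  0.   4.9] t 18.8
```

Emit:
step_arm([
  [-1,-0.05,0,0,0],
  [-1,-0.1,0,0,0],
  [-1,-0.147,0,0.02,0],
  [-1,-0.147,-0.01,0.07,5],
  [-1,-0.147,-0.02,0.13,10],
  [-1,-0.147,-0.03,0.19,16],
  [-1,-0.147,-0.045,0.25,22],
  [-1,-0.147,-0.06,0.31,26],
  [-1,-0.147,-0.069,0.36,26],
  [-1,-0.147,-0.069,0.387,26],
  [-1,-0.147,-0.069,0.387,26],
  [-1,-0.147,-0.069,0.387,26],
])

```text
time_s: 20.32
tool_pos: [0.4897, 0.1987, 0.1989]
tool_rot: [164.8, 89.9, -127.0]
force: [0.2, -1.1, -3.0]
grip_width: 0.0357
```

```bash
python3 - <<'E'
from h import *
for i in range(2): go(490.1,199.7,73);read_camera('top')
E
```

```text
shift [ 0.1259 -0.      0.0012] turn -0.0 | jaw 68.2 q7 29.4 pos [489.7 198.7 198.9] w 35.7 F [ 0.2 -1.1 -3. ] t 20.3
shift [0.126  0.0007 0.0019] turn -0.1 | jaw 68.1 q7 29.4 pos [490.1 197.9 199. ] w 35.8 F [ 0.1 -0.2 -1.9] t 20.4
```

Emit:
step_arm([
  [-1,0.05,0,0.0006,0],
  [-1,0.1,0,0.0006,0],
  [-1,0.116,0,0.0006,0],
  [-1,0.122,0,0.0006,0],
  [-1,0.124,0,0.0006,0],
  [-1,0.124,0,0.0006,0],
  [-1,0.124,0,0.0006,0],
])

```text
time_s: 21.3
tool_pos: [0.4908, 0.2004, 0.0765]
tool_rot: [-61.2, 89.9, 7.0]
force: [0.6, 0.2, -1.4]
grip_width: 0.036
```

```bash
python3 - <<'E'
from h import *
for i in range(2): go(490.1,199.7,73);read_camera('top')
E
```

```text
shift [ 0.0035  0.0004 -0.0009] turn -0.0 | jaw 68.2 q7 22.2 pos [490.8 200.4  76.5] w 36.0 F [ 0.6  0.2 -1.4] t 21.3
shift [ 0.0033  0.0003 -0.0007] turn -0.0 | jaw 68.2 q7 22.2 pos [490.6 200.3  76.3] w 35.7 F [ 0.6 -0.3 -1.8] t 21.4
```

Emit:
step_arm([
  [-1,0.001,0.0003,-0.0004,0],
  [-1,0.002,0.0003,-0.0004,0],
  [-1,0.003,0.0003,-0.0004,0],
  [-1,0.004,0.0003,-0.0004,0],
  [-1,0.004,0.0003,-0.0004,0],
])

```text
time_s: 22.02
tool_pos: [0.4897, 0.1999, 0.073]
tool_rot: [-168.9, 89.9, -100.7]
force: [-4.8, -2.7, 12.7]
grip_width: 0.0365
```

```bash
python3 - <<'E'
from h import *
go(490.1,199.7,73)
E
```

```text
shift [ 0.     -0.0005 -0.    ] turn -0.0 | jaw 68.2 q7 22.0 pos [489.7 199.9  73. ] w 36.5 F [-4.8 -2.7 12.7] t 22.0
```

Contact. Release, lift, and look.

Emit:
step_arm([
  [-1,-0.001,0,0,0],
  [0.2,-0.001,0,0,0],
  [0.2,-0.001,0,0,0],
  [0.5,-0.001,0,0,0],
  [0.5,-0.02,0,0,0],
  [0.5,-0.07,0,0,0],
  [0.5,-0.13,0,0,0],
  [0.5,-0.15,0,0,0],
  [0.5,-0.15,0,0,0],
])

```text
time_s: 23.15
tool_pos: [0.4905, 0.2002, 0.2232]
tool_rot: [-72.2, 89.8, -4.0]
force: [0.1, -1.0, -0.3]
grip_width: 0.0651
```

```bash
python3 - <<'E'
from h import *
prop(.4901,.1997,.1)
from meas import top
top(['strip'])
go(543.1,-397.8,200,76.2)
E
```

```text
prop 2204 ((488.52020263671875, 200.96435546875), (35.99763107299805, 35.568092346191406), 68.37018585205078) 0.09940324115335905
strip 0.6 [400. 196.] ztop 0.018 mean [ 542.3 -398. ] rect [ 543.1 -398. ] [ 56.1 219.5] ang 76.2 1855
strip 0.57 [263. 157.] ztop 0.059 mean [646.9 -61.5] rect [645.6 -61.8] [48.5 48.6] ang 32.1 112
shift [ 0.0205 -0.2722 -0.534 ] turn -8.0 | jaw 68.2 q7 30.6 pos [488.9 199.2 220. ] w 65.3 F [ 0.  -0.7  0.2] t 23.3
```

Emit:
step_arm([
  [1,0,-0.02,-0.045,0],
  [1,0,-0.045,-0.09,-2],
  [1,0,-0.07,-0.14,-4],
  [1,0,-0.1,-0.19,-6],
  [1,0.02,-0.13,-0.24,-8],
  [1,0.02,-0.155,-0.29,-8],
  [1,0.02,-0.18,-0.34,-8],
  [1,0.02,-0.205,-0.39,-8],
  [1,0.02,-0.23,-0.44,-8],
  [1,0.02,-0.25,-0.49,-8],
  [1,0.02,-0.272,-0.534,-8],
  [1,0.02,-0.272,-0.534,-8],
])

```text
time_s: 24.8
tool_pos: [0.5414, -0.4021, 0.1977]
tool_rot: [77.4, 89.8, 153.2]
force: [0.3, 1.2, -0.3]
grip_width: 0.0867
```

```bash
python3 - <<'E'
from h import *
p,d,m=grab('wrist','w4.png'); P=cloud(d,m)
for r in regions_of('wrist','strip')[:1]:
    k=r['pixels']&(abs(P[...,2]-.015)<.008); print(r['p'],cv2.minAreaRect(P[k][:,:2].astype(np.float32)*1000),np.median(P[k][:,2]))
print(monitor.get_obs()['qpos'].round(1))
go(543.1,-398,21,76.2)
E
```

```text
0.88 ((536.1041259765625, -395.96343994140625), (55.094669342041016, 207.13070678710938), 76.29475402832031) 0.014467695019584448
[ 73.6  34.  -58.2  81.1  28.6  80.8  91.5]
shift [ 0.1782 -0.0008 -0.0023] turn -0.0 | jaw 76.2 q7 91.5 pos [ 543.3 -396.2  199.2] w 87.3 F [0.8 0.3 0.6] t 24.9
```

View pics/w4.png

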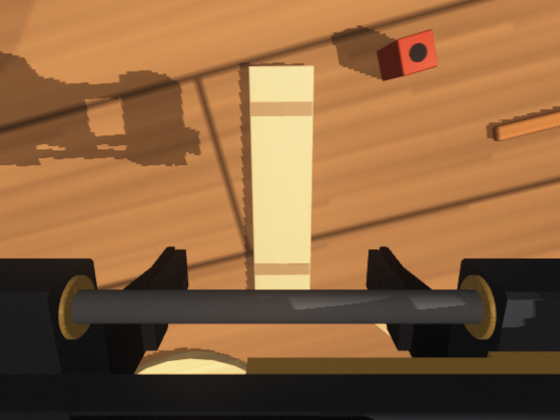

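The strip runs from pixel (281,66) down to (281,290), partly under the gripper. The wrist-derived centre (542.3,−397.5) agrees with the top camera. The small red decoy is at (418,52).

Emit:
step_arm([
  [1,0.06,0,-0.001,0],
  [1,0.11,0,-0.001,0],
  [1,0.15,0,-0.001,0],
  [1,0.165,0,-0.001,0],
  [1,0.17,0,-0.001,0],
  [1,0.17,0,-0.001,0],
  [1,0.17,0,-0.001,0],
])

```text
time_s: 25.78
tool_pos: [0.5446, -0.3984, 0.0334]
tool_rot: [-114.4, 89.8, -38.2]
force: [0.5, -0.7, 0.2]
grip_width: 0.0869
```

```bash
python3 - <<'E'
from h import *
for i in range(2): go(542.7,-397.7,21.5,76.2);read_camera('top')
E
```

```text
shift [0.0119 0.0021 0.0002] turn -0.0 | jaw 76.2 q7 86.9 pos [ 544.6 -398.4   33.4] w 86.9 F [ 0.5 -0.7  0.2] t 25.8
shift [0.0117 0.0019 0.0003] turn -0.0 | jaw 76.2 q7 86.9 pos [ 544.5 -398.4   33.2] w 87.2 F [0.7 1.5 0.5] t 25.8
```

Emit:
step_arm([
  [1,0.004,0.001,0,0],
  [1,0.008,0.001,0,0],
  [1,0.008,0.001,0,0],
  [1,0.008,0.001,0,0],
  [1,0.008,0.001,0,0],
  [1,0.008,0.001,0,0],
])

```text
time_s: 26.62
tool_pos: [0.5427, -0.3977, 0.0236]
tool_rot: [-117.8, 90.0, -41.6]
force: [0.2, 0.1, 0.1]
grip_width: 0.0869
```

```bash
python3 - <<'E'
from h import *
for i in range(2): go(542.7,-397.7,21.5,76.2);read_camera('top')
E
```

```text
shift [0.0021 0.     0.    ] turn -0.0 | jaw 76.2 q7 86.6 pos [ 542.7 -397.7   23.6] w 86.9 F [0.2 0.1 0.1] t 26.6
shift [ 0.0021 -0.      0.    ] turn -0.0 | jaw 76.2 q7 86.6 pos [ 542.7 -397.7   23.6] w 87.0 F [0.2 0.3 0.3] t 26.7
```

Emit:
step_arm([
  [1,0.001,0,0,0],
  [1,0.0015,0,0,0],
  [-1,0.0015,0,0,0],
  [-1,0.0015,0,0,0],
  [-1,0.0015,0,0,0],
  [-1,0.0015,0,0,0],
  [-1,0.0015,0,0,0],
  [-1,0.0015,0,0,0],
], newtons=50)

```text
time_s: 27.72
tool_pos: [0.5426, -0.3978, 0.0221]
tool_rot: [-172.4, 90.0, -96.2]
force: [1.0, -0.9, 0.2]
grip_width: 0.0544
```

```bash
python3 - <<'E'
from h import *
go(542.7,-397.7,250,76.2)
E
```

```text
shift [-2.279e-01 -1.000e-04  1.000e-04] turn -0.0 | jaw 76.2 q7 86.6 pos [ 542.6 -397.8   22.1] w 54.4 F [ 1.  -0.9  0.2] t 27.7
```

Emit:
step_arm([
  [-1,-0.01,0,0,0],
  [-1,-0.03,0,0,0],
  [-1,-0.07,0,0,0],
  [-1,-0.12,0,0,0],
  [-1,-0.17,0,0,0],
  [-1,-0.2,0,0,0],
  [-1,-0.2,0,0,0],
])

```text
time_s: 28.6
tool_pos: [0.5444, -0.3977, 0.2261]
tool_rot: [-111.9, 89.6, -35.7]
force: [-0.0, 0.7, -3.4]
grip_width: 0.0545
```

```bash
python3 - <<'E'
from h import *
go(559.5,172,220)
E
```

```text
shift [0.0041 0.121  0.5569] turn 8.0 | jaw 76.2 q7 92.1 pos [ 544.4 -397.7  226.1] w 54.5 F [-0.   0.7 -3.4] t 28.6
```

Emit:
step_arm([
  [-1,0,0.005,0.03,0],
  [-1,0,0.016,0.08,2],
  [-1,0,0.028,0.13,4],
  [-1,0,0.04,0.185,6],
  [-1,0,0.052,0.24,8],
  [-1,0,0.065,0.3,8],
  [-1,0,0.077,0.355,8],
  [-1,0,0.09,0.41,8],
  [-1,0,0.1,0.46,8],
  [-1,0,0.11,0.51,8],
  [-1,0,0.118,0.545,8],
  [-1,0,0.121,0.557,8],
])

```text
time_s: 30.1
tool_pos: [0.5563, 0.175, 0.2208]
tool_rot: [97.4, 89.9, 165.8]
force: [0.1, -0.4, -2.0]
grip_width: 0.0546
```

Emit:
step_arm([
  [-1,0,0,0,0],
  [-1,0,0,0,0],
  [-1,0,0,0,0],
])

```text
time_s: 30.48
tool_pos: [0.5585, 0.17, 0.2217]
tool_rot: [-175.1, 89.9, -107.0]
force: [0.2, 0.4, -3.4]
grip_width: 0.0547
```

```bash
python3 - <<'E'
from h import *
go(559.5,172,123); p,d,m=grab('wrist','w5.png'); go(559.5,172,123)
P=cloud(d,m)
for r in regions_of('wrist','strip')[:1]:
    X=P[r['pixels']]; print(r['p'],np.nanpercentile(X[:,2],[5,50,95]).round(4))
    k=r['pixels']&(abs(P[...,2]-np.nanmedian(X[:,2]))<.012); print(cv2.minAreaRect(P[k][:,:2].astype(np.float32)*1000))
    Y=P[k]; A=np.c_[Y[:,:2],np.ones(len(Y))]; print('plane',np.linalg.lstsq(A,Y[:,2],rcond=None)[0].round(4))
E
```

```text
shift [ 0.0987 -0.0002  0.0023] turn -0.2 | jaw 68.0 q7 32.1 pos [558.5 170.  221.7] w 54.7 F [ 0.2  0.4 -3.4] t 30.5
shift [ 0.0989 -0.0003  0.002 ] turn -0.2 | jaw 68.0 q7 32.1 pos [558.5 170.3 221.9] w 54.2 F [ 0.2 -0.5 -1.5] t 30.5
0.8 [0.2131 0.2142 0.2152]
((526.7001342773438, 184.1395721435547), (56.74048614501953, 150.57626342773438), 68.3576431274414)
plane [-8.000e-04 -1.000e-04  2.146e-01]
```

View pics/w5.png

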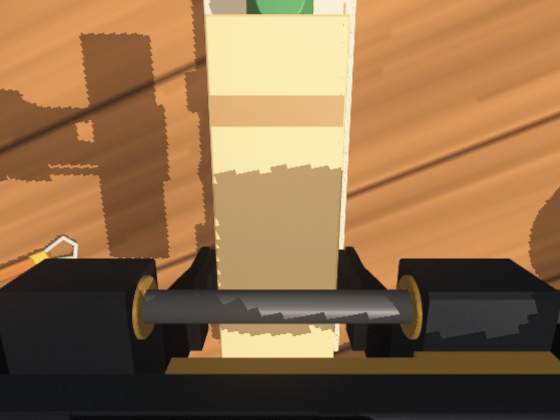

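The strip is level (slope about 0.001) and aligned, with its centre about 1 mm from target. Lowering.

Emit:
step_arm([
  [-1,0.04,0,0.001,0],
  [-1,0.075,0,0.001,0],
  [-1,0.09,0,0.001,0],
  [-1,0.094,0,0.001,0],
  [-1,0.094,0,0.001,0],
  [-1,0.094,0,0.001,0],
  [-1,0.094,0,0.001,0],
])

```text
time_s: 31.45
tool_pos: [0.5589, 0.1732, 0.1289]
tool_rot: [-64.9, 89.9, 3.3]
force: [-0.5, 0.5, -3.0]
grip_width: 0.0545
```

```bash
python3 - <<'E'
from h import *
for i in range(2): go(559.5,172,122);read_camera('top')
E
```

```text
shift [ 0.0069 -0.0009 -0.0009] turn -0.0 | jaw 68.2 q7 28.5 pos [558.9 173.2 128.9] w 54.5 F [-0.5  0.5 -3. ] t 31.4
shift [ 0.0067 -0.0011 -0.0008] turn -0.0 | jaw 68.2 q7 28.5 pos [558.8 173.1 128.7] w 54.3 F [-0.7  0.4 -2.4] t 31.5
```

Emit:
step_arm([
  [-1,0.002,-0.0007,-0.0005,0],
  [-1,0.003,-0.0007,-0.0005,0],
  [-1,0.004,-0.0007,-0.0005,0],
  [-1,0.005,-0.0007,-0.0005,0],
  [-1,0.005,-0.0007,-0.0005,0],
  [-1,0.005,-0.0007,-0.0005,0],
])

```text
time_s: 32.3
tool_pos: [0.5589, 0.1723, 0.123]
tool_rot: [-172.6, 90.0, -104.4]
force: [-0.2, -1.1, -2.8]
grip_width: 0.0544
```

```bash
python3 - <<'E'
from h import *
for i in range(2): go(559.5,172,122);read_camera('top')
E
```

```text
shift [ 0.001  -0.0006 -0.0001] turn -0.0 | jaw 68.2 q7 28.4 pos [558.9 172.3 123. ] w 54.4 F [-0.2 -1.1 -2.8] t 32.3
shift [ 0.001  -0.0007 -0.0001] turn -0.0 | jaw 68.2 q7 28.4 pos [558.9 172.3 123. ] w 54.1 F [-0.2 -0.  -2.6] t 32.4
```

Emit:
step_arm([
  [-1,0.0008,-0.0004,0,0],
  [-1,0.0014,-0.0004,0,0],
  [-1,0.0014,-0.0004,0,0],
  [-1,0.0014,-0.0004,0,0],
])

```text
time_s: 32.9
tool_pos: [0.5594, 0.1722, 0.122]
tool_rot: [-108.2, 90.0, -40.0]
force: [-1.0, -1.3, 2.3]
grip_width: 0.0544
```

Emit:
step_arm([
  [-0.2,0,0,0,0],
  [0.6,0,0,0,0],
  [1,0,0,0,0],
  [1,0,0,0,0],
  [1,-0.02,0,0,0],
  [1,-0.06,0,0,0],
  [1,-0.11,0,0,0],
  [1,-0.13,0,0,0],
  [1,-0.13,0,0,0],
])

```text
time_s: 34.02
tool_pos: [0.56, 0.1726, 0.2535]
tool_rot: [-61.9, 89.8, 6.3]
force: [-0.5, -0.2, 0.4]
grip_width: 0.0872
```

```bash
python3 - <<'E'
from h import *
p,d,m=grab('scene','s2.png')
go(645.5,-61.8,200)
E
```

```text
shift [ 0.0518 -0.1669 -0.185 ] turn -0.0 | jaw 68.2 q7 32.9 pos [559.3 172.  251.7] w 87.3 F [ 0.3 -1.5 -0.6] t 34.1
```

View pics/s2.png

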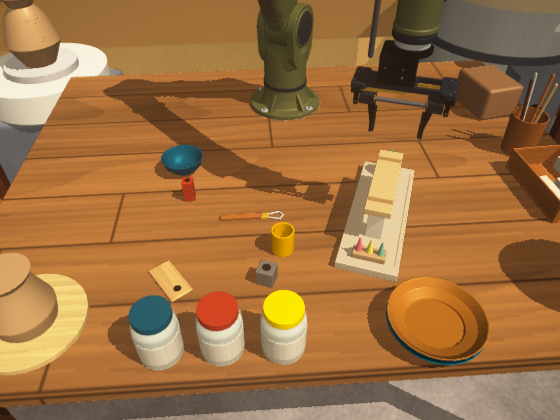

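The strip spans the two props (centre at pixel (384,183)), and the cones at (369,250) are untouched. Next, the yellow beaker at (283,240).

Emit:
step_arm([
  [1,0,-0.03,-0.035,0],
  [1,0,-0.07,-0.075,0],
  [1,0.01,-0.11,-0.12,0],
  [1,0.03,-0.145,-0.16,0],
  [1,0.052,-0.167,-0.185,0],
  [1,0.052,-0.167,-0.185,0],
  [1,0.052,-0.167,-0.185,0],
  [1,0.052,-0.167,-0.185,0],
])

```text
time_s: 35.08
tool_pos: [0.6454, -0.0593, 0.2002]
tool_rot: [-39.4, 90.0, 29.0]
force: [0.7, -0.9, 0.3]
grip_width: 0.0871
```

```bash
cat >> h.py <<'E'
def cup(cx,cy,zt):
    p,d,m=grab('wrist'); P=cloud(d,m)
    q=(abs(P[...,2]-zt)<.006)&(abs(P[...,0]-cx)<.05)&(abs(P[...,1]-cy)<.05)
    X=P[q]; print('cup',len(X), cv2.minEnclosingCircle(X[:,:2].astype(np.float32)*1000) if len(X) else 0)
E
python3 - <<'E'
from h import *
cup(.6455,-.0618,.06)
go(645,-61.8,200);go(645,-61.8,38)
E
```

```text
cup 989 ((645.566162109375, -59.78587341308594), 25.137399673461914)
shift [ 0.0004 -0.0003 -0.0022] turn 0.2 | jaw 68.4 q7 52.5 pos [645.5 -59.6 200.4] w 86.7 F [ 0.4 -1.  -0.2] t 35.1
shift [ 0.1624 -0.0002 -0.0023] turn 0.2 | jaw 68.4 q7 52.5 pos [645.5 -59.6 200.4] w 86.7 F [ 0.4 -1.  -0.2] t 35.1
```

Emit:
step_arm([
  [1,0.055,0,-0.001,0],
  [1,0.11,0,-0.001,0],
  [1,0.145,0,-0.001,0],
  [1,0.162,0,-0.001,0],
  [1,0.162,0,-0.001,0],
  [1,0.162,0,-0.001,0],
  [-1,0.162,0,-0.001,0],
  [-1,0.162,0,-0.001,0],
  [-1,0.162,0,-0.001,0],
  [-1,0.162,0,-0.001,0],
  [-1,0.162,0,-0.001,0],
  [-1,0.162,0,-0.001,0],
], newtons=20)

```text
time_s: 36.62
tool_pos: [0.6454, -0.0623, 0.0377]
tool_rot: [-25.3, 90.0, 42.9]
force: [0.8, 1.1, 0.8]
grip_width: 0.0503
```

```bash
python3 - <<'E'
from h import *
go(559.5,172,260);go(559.5,172,153)
E
```

```text
shift [-0.2222  0.1667  0.1858] turn -0.0 | jaw 68.2 q7 47.7 pos [645.4 -62.3  37.7] w 50.3 F [0.8 1.1 0.8] t 36.6
shift [-0.1152  0.1667  0.1857] turn -0.0 | jaw 68.2 q7 47.7 pos [645.4 -62.3  37.7] w 50.3 F [0.8 1.1 0.8] t 36.6
```

Emit:
step_arm([
  [-1,-0.03,0,0,0],
  [-1,-0.08,0,0,0],
  [-1,-0.14,0,0,0],
  [-1,-0.2,0,0,0],
  [-1,-0.222,0.02,0.022,0],
  [-1,-0.222,0.055,0.06,0],
  [-1,-0.222,0.09,0.1,0],
  [-1,-0.222,0.125,0.14,0],
  [-1,-0.222,0.155,0.172,0],
  [-1,-0.222,0.167,0.186,0],
  [-1,-0.222,0.167,0.186,0],
  [-1,-0.222,0.167,0.186,0],
])

```text
time_s: 38.12
tool_pos: [0.5601, 0.1699, 0.259]
tool_rot: [177.1, 89.9, -114.8]
force: [0.0, -0.5, -1.6]
grip_width: 0.0503
```

```bash
python3 - <<'E'
from h import *
go(559.5,172,153)
p,d,m=grab('wrist'); P=cloud(d,m)
q=(abs(P[...,2]-.115)<.008)&(abs(P[...,0]-.56)<.15)&(abs(P[...,1]-.172)<.1)
X=P[q]; c,s,a=cv2.minAreaRect(X[:,:2].astype(np.float32)*1000); print(c,s,a,np.median(X[:,2]))
a=np.radians(a+90 if s[1]>s[0] else a); u=np.array([np.cos(a),np.sin(a)]); u*=-np.sign(u[0])
print('centre from jar end',np.array(c)+u*(max(s)/2-110))
p,d,m=grab('top'); P=cloud(d,m)
q=(abs(P[...,2]-.117)<.009)&(abs(P[...,0]-.56)<.15)&(abs(P[...,1]-.172)<.1)
print('top',q.sum(),cv2.minAreaRect(P[q][:,:2].astype(np.float32)*1000) if q.sum()>9 else 0)
go(559.5,172,153)
E
```

```text
shift [0.106  0.0013 0.0019] turn -0.2 | jaw 68.0 q7 33.2 pos [560.1 169.9 259. ] w 50.3 F [ 0.  -0.5 -1.6] t 38.1
(517.571044921875, 189.45677185058594) (55.1337776184082, 130.14926147460938) 68.21122741699219 0.11445235885499694
centre from jar end [559.28688204 172.78110883]
top 515 ((638.0765991210938, 139.92611694335938), (56.326759338378906, 52.13736343383789), 67.63346099853516)
shift [0.1061 0.0014 0.0018] turn -0.2 | jaw 68.0 q7 33.2 pos [560.2 169.9 259.1] w 50.2 F [-0.2  0.  -1.8] t 38.2
```

Emit:
step_arm([
  [-1,0.04,0.0005,0.0013,0],
  [-1,0.08,0.0005,0.0013,0],
  [-1,0.096,0.0005,0.0013,0],
  [-1,0.102,0.0005,0.0013,0],
  [-1,0.102,0.0005,0.0013,0],
  [-1,0.102,0.0005,0.0013,0],
  [-1,0.102,0.0005,0.0013,0],
])

```text
time_s: 39.1
tool_pos: [0.5598, 0.1738, 0.1586]
tool_rot: [-63.0, 89.9, 5.2]
force: [0.4, -0.4, -1.7]
grip_width: 0.0503
```

```bash
python3 - <<'E'
from h import *
for i in range(2): go(559.5,172.3,153);read_camera('top')
E
```

```text
shift [ 0.0056 -0.0002 -0.0015] turn -0.0 | jaw 68.2 q7 29.7 pos [559.8 173.8 158.6] w 50.3 F [ 0.4 -0.4 -1.7] t 39.1
shift [ 0.0054 -0.0003 -0.0014] turn -0.0 | jaw 68.2 q7 29.7 pos [559.7 173.7 158.4] w 50.1 F [ 0.7  0.2 -2. ] t 39.1
```

Emit:
step_arm([
  [-1,0.001,0,-0.001,0],
  [-1,0.002,0,-0.001,0],
  [-1,0.003,0,-0.001,0],
  [-1,0.004,0,-0.001,0],
  [-1,0.004,0,-0.001,0],
  [-1,0.004,0,-0.001,0],
])

```text
time_s: 39.95
tool_pos: [0.5589, 0.1726, 0.1536]
tool_rot: [168.2, 90.0, -123.6]
force: [0.5, -0.7, -1.5]
grip_width: 0.0504
```

```bash
python3 - <<'E'
from h import *
for i in range(2): go(559.5,172.3,153);read_camera('top')
E
```

```text
shift [ 0.0006 -0.0006 -0.0001] turn -0.0 | jaw 68.2 q7 29.6 pos [558.9 172.6 153.6] w 50.4 F [ 0.5 -0.7 -1.5] t 40.0
shift [ 0.0006 -0.0006 -0.0001] turn -0.0 | jaw 68.2 q7 29.6 pos [559.  172.6 153.6] w 50.0 F [ 0.6  1.  -2.2] t 40.0
```

Emit:
step_arm([
  [-1,0.0006,0,0,0],
  [-1,0.0012,0,0,0],
  [-1,0.0012,0,0,0],
])

```text
time_s: 40.42
tool_pos: [0.559, 0.1726, 0.1527]
tool_rot: [-129.0, 90.0, -60.8]
force: [-0.0, -0.4, 1.8]
grip_width: 0.05
```

Emit:
step_arm([
  [0.3,0,0,0,0],
  [0.6,0,0,0,0],
  [1,0,0,0,0],
  [1,0,0,0,0],
  [1,-0.02,0,0,0],
  [1,-0.06,0,0,0],
  [1,-0.12,0,0,0],
  [1,-0.12,0,0,0],
])

```text
time_s: 41.42
tool_pos: [0.561, 0.1748, 0.2787]
tool_rot: [-51.4, 89.4, 16.8]
force: [0.1, 0.2, -1.4]
grip_width: 0.087
```

```bash
python3 - <<'E'
from h import *
cup(.5595,.172,.175)
go(560,-200,300)
E
```

```text
cup 1292 ((558.5147094726562, 173.2833709716797), 24.968299865722656)
shift [-0.0245 -0.1388 -0.3469] turn 0.0 | jaw 68.2 q7 33.4 pos [560.1 173.7 275.9] w 87.0 F [ 0.3 -0.3 -0.3] t 41.5
```

Yellow is standing at (558.5,173.3). I'll clear the arm away for the final check.

Emit:
step_arm([
  [1,-0.02,-0.015,-0.04,0],
  [1,-0.02,-0.035,-0.09,0],
  [1,-0.02,-0.055,-0.14,0],
  [1,-0.02,-0.075,-0.19,0],
  [1,-0.02,-0.095,-0.24,0],
  [1,-0.02,-0.12,-0.3,0],
  [1,-0.02,-0.139,-0.347,0],
  [1,-0.02,-0.139,-0.347,0],
  [1,-0.02,-0.139,-0.347,0],
])

```text
time_s: 42.6
tool_pos: [0.5588, -0.2003, 0.2919]
tool_rot: [51.7, 89.9, 120.0]
force: [0.1, 0.6, 0.4]
grip_width: 0.0871
```

```bash
python3 - <<'E'
from h import *
p,d,m=grab('scene'); cv2.imwrite('pics/s3.png',cv2.resize(p[90:300,280:480,::-1],None,fx=2.8,fy=2.8,interpolation=cv2.INTER_CUBIC))
p,d,m=grab('top','t3.png'); P=cloud(d,m); cv2.imwrite('pics/t3c.png',cv2.resize(p[100:290,100:300,::-1],None,fx=3,fy=3,interpolation=cv2.INTER_CUBIC))
W=(P[...,0]>.38)&(P[...,0]<.78)&(P[...,1]>.02)&(P[...,1]<.35)
q=W&(abs(P[...,2]-.117)<.008); print('strip',cv2.minAreaRect(P[q][:,:2].astype(np.float32)*1000))
q=W&(abs(P[...,2]-.176)<.008); print('yellow',cv2.minEnclosingCircle(P[q][:,:2].astype(np.float32)*1000))
from meas import top
top(['cones','jar','short_prop'])
E
sed -i 's/^slab("wrist")/slab("top")/' slab.py; python3 slab.py
```

```text
strip ((560.084716796875, 171.05294799804688), (57.18001174926758, 219.77195739746094), 68.13517761230469)
yellow ((560.0038452148438, 171.11827087402344), 25.358428955078125)
cones 0.67 [195. 139.] ztop 0.055 mean [696.9 114.6] rect [696.7 114.2] [54.4 11. ] ang 67.2 43
cones 0.49 [279. 124.] ztop 0.042 mean [ 729.2 -101.6] rect [ 729.2 -101.8] [34.8 36.1] ang 69.9 185
jar 0.82 [148. 253.] ztop 0.082 mean [420.9 226.9] rect [420.9 227.1] [32.9 32.6] ang 88.6 175
short_prop 0.61 [277. 126.] ztop 0.042 mean [ 728.1 -101.1] rect [ 728.  -101.4] [35.1 35.8] ang 67.4 189
top slab (550.384033203125, 146.70005798339844) (81.81355285644531, 368.8265075683594) 68.3784408569336 0.019916323334242758
  obj [698.  115.1  52.3] [48. 72. 44.] zmax 0.074 313 [193. 138.]
  obj [553.7 153.9  64.8] [38. 24. 69.] zmax 0.099 71 [178. 196.]
  obj [420.1 226.6  61. ] [50. 51. 50.] zmax 0.086 388 [146. 251.]
```

View pics/s3.png

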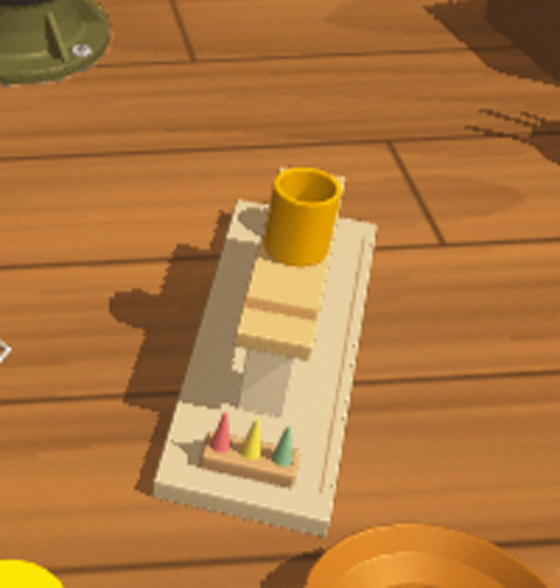

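View pics/t3c.png

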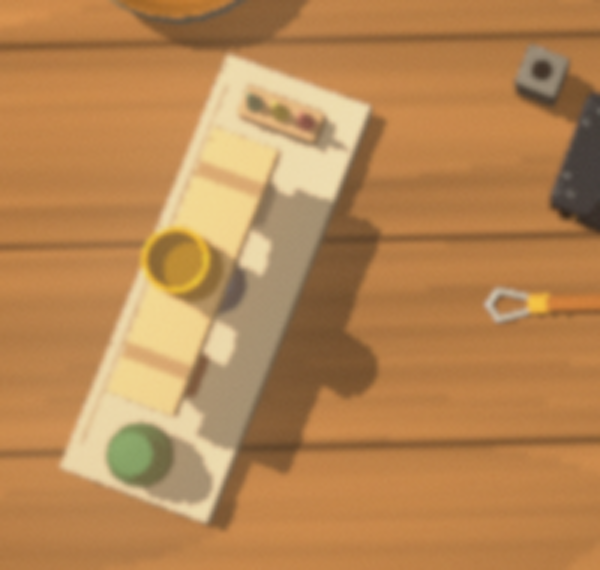

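Both views show the yellow beaker upright on the middle of the strip (scene crop (302,215), top crop (176,261)). The strip is parallel to the slab, and the cones, jar and short prop have not moved. Handing in.

```bash
python3 -c "
from cell import env; print(env.sign_off())"
```

```text
the job is handed in; nothing more can be done
None
```

The kiln load is built in the order asked, and I handed it in with about 43 s of the 128 s on the robot's clock; no verdict was reported.

**Placing:** The order was blue beaker, white prop (cone side), red prop (jar side), shelf strip, then yellow beaker. For red I used the larger prop, 36 mm square and 80 mm high. The smaller 24 by 60 mm one stayed where it was.

**Strip and yellow beaker (last top-camera check, in mm):**

| Item | Centre | Angle |
|---|---|---|
| Slab | (559.7, 170.2) | 68.2° |
| Strip | (560.1, 171.1) | 68.1° |
| Yellow beaker | (560.0, 171.1) | – |

**Props and blue beaker:** From the wrist camera before the strip went on, the props' midpoint was within 1 mm of the blue beaker. Both props were square to the row within 0.3°. They and the blue beaker are now mostly under the strip, so I could not re-measure them afterwards.

**Left alone:** The cone pack, jar and short prop measured within about 1 mm of where they started.

**Disagreements:** The wrist and top cameras differed by 1–2 mm, within their calibration, and I split the difference. The networks never reported the slab, so I fitted it from depth. The final slab fit saw only the part not hidden by the strip, so its centre (550, 147) is not meaningful; the slab centre above is the initial fit.

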